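# Open the parts locker by its concealed catch

### The arm

A 7-joint arm with a two-finger parallel gripper is mounted at the origin on the work surface. World frame = base frame: x ahead of the robot, y to its left, z up, the work surface at z = 0. Lengths are in m, angles in rad, forces in N, time in s.
With the tool pointing down it reaches from about 0.425 to 0.825 m from the base axis. Payload 3.6 kg.
Tool frame: the origin (TCP) lies where the fingers leave the gripper's body, on its centre line; the fingertips stand 73 mm ahead of it and the grasp point (between the pads) lies 54 mm ahead of it; z points along the fingers, y is the line along which they close (so a half turn about z gives the same grasp; the last joint's range is limited). The gripper opens to 85 mm and grips with 20 to 120 N. Pads are 22 mm wide; open, the fingers measure 114 mm over their backs; the gripper's body (76 mm by 85 mm) begins 54 mm behind the grasp point. The pads swing forward as they close: fully open they stand 13 mm farther back than shut.
Start: joints at [-1.264, 0.615, -0.013, 1.423, 0.008, 1.103, -0.04], TCP at [0.213, 0.614, 0.304] pointing down, gripper open.
Joint ranges: [-3.12, 3.12], [-0.3, 2.06], [-1.34, 1.32], [0.26, 2.42], [-1.36, 4.5], [0.01, 1.98], [-2.84, 2.84]. Speed limits (rad/s): [2.79, 2.79, 3.14, 3.14, 3.14, 3.14, 3.14].

### API

Orientations are given as a 3x3 rotation matrix whose columns are the frame's x, y, z axes.
In Python, from plant import bot, viewer gives the robot as it stands. The module is installed in compiled form; this text tells all that it offers.
- The arm moves only by the tool jog_arm, never from a script. Its argument "rows" is text: rows parted by semicolons, each of 7 numbers parted by spaces: the shift along the tool's x, y, z in cm, then the turn, a rotation vector about the tool's x, y, z in degrees, then the finger opening in cm, from 0 to 8.54. A call has 1 to 5 rows; each row shifts and turns the commanded pose from where the row before left it, along the tool's axes as they then stand; what a row does not reach is not made up. A row lasts 1/8 s, in which the tool goes at most 62.5 mm and 10.7 degrees, less where a joint would pass 70% of its speed; a pose out of reach is approached as far as the arm can. A call with a gripper value outside its range is refused whole. The fingers move at their own pace and stop on an object; the grip force is fixed at half the most. Time passes only in rows, so rows that do not move let the fingers close. It gives the time, the measured TCP pose, the force, the opening and the grip force at its end, in the units of the state.
- bot.state(): the state, without advancing time (a new reading comes with each control period).
- viewer.grab_frame(name): name is "side" or "top" or "wrist"; returns (picture, depth): 480x640x3 uint8, red, green, blue; 480x640 float32, m along the optical axis (not along the pixel's ray), 0 where there is no reading.
- viewer.camera_params(name): a dict with "camera_matrix" (3x3 intrinsics, pixels), "cam_to_world" (4x4, takes a point from camera to world coordinates). Camera axes: x right, y down, z forward; pixel columns grow to the right and rows downward; lengths in m; the calibration is good to about 2 mm. A picture is of the moment at which its call begins: read the wrist's pose just before it. camera_params takes no time and is no camera call; for the wrist camera it gives the pose at the moment of the call.
- bot.sign_off(): hands the job in; it is judged then, once.
The state is a dict: "time": time; "joint_positions": joint angles; "dq": joint speeds; "tau": joint torques, N m; "position": TCP position; "tcp_rot": TCP orientation; "wrist_force": force on the tool from outside, world axes, zero at the start; "wrist_torque": the same for the moment, N m; "width": finger opening in m; "grip_force": force on a finger pad.
Only numpy, scipy, OpenCV 4.12 (cv2) and the standard library are available. Lean on these libraries where they do the work, as an engineer would, in place of code of your own. Each camera call takes 0.05 s, during which the arm holds its last target. There are 200 camera calls.

### The job

The grey parts locker on the bench opens by a concealed catch: a flush square pad hidden somewhere along the middle line of the flat panel in the front of its top. Feel along the panel with the fingertips, without pressing hard, until you find the pad, and press it fully home so that the hatch behind it rises and stays ajar; then take the hand away. Do not touch the hatch itself, and do not pick up or shift any of the loose things around.

Things in the scene. Friction and masses are not known exactly. Their poses are not given: they have to be found in the camera images.
- locker: fixed grey steel parts locker, 210 (x) x 360 (y) x 103 mm high; origin at the centre of its underside on the bench, x points from its front to its back, y to its left, z up. The rear of its top is the hatch; the front has a window onto the flat release panel, edged by a frame and two end decks (beyond own y = +-75 mm) that stand 3 mm above the panel
- panel_mid (a point): middle of the flat release panel: on its surface, 100 mm above the bench, centre of the window (80 mm along x, 150 mm along y), 55 mm in front of the locker's centre; axes as the locker's. The panel is rigid. The catch pad's centre is on the panel's long centre line (this point's y axis), anywhere from 42 mm left to 42 mm right of this point
- catch (a joint): press depth of the catch, a 53 x 53 mm grey pad in a square 56 mm opening of the panel, sides along the locker's; shut fingertips fit in. 0 = unpressed, face 2 mm below the panel's surface; 0.005 m = fully home at its stop, 7 mm below. It gives way straight down at 3 to 6 N, has no return spring and stays where left; the hatch rises in proportion
- hatch_angle (a joint): opening angle of the hatch about its hinge along the locker's far edge: 0 = shut, about 0.45 rad = ajar, when the catch is fully home; its front edge then stands about 45 mm above the locker. It stays ajar.
- hatch: the hatch itself: flat grey steel flap, 100 (x) x 354 (y) x 3 mm, in the rear of the locker's top; origin on the hinge line, plate towards own -x
- tape_roll: loose roll, clear plastic, 64 mm across, 24 mm high, standing on the locker's left (+y) end deck; origin at the centre of its underside
- screw_jar: loose capped jar, 40 mm across, 45 mm high, standing on the locker's right (-y) end deck; origin at the centre of its underside
- screwdriver: loose screwdriver lying on the bench in front of the locker (robot side); its own x runs from handle to tip
- pick_bin: loose open cardboard bin, 200 x 110 x 85 mm, left of the locker; origin at the centre of its underside
- carton: loose closed carton, 120 x 80 x 60 mm, right of the locker; origin at the centre of its underside
- wrench: loose wrench lying on the bench, ahead and to the right of the locker, nearer the robot
- roller: loose steel roller standing upright, 40 mm across, 50 mm high, on the bench in front of the locker's left end

How it is judged:
By the outcome, as a careful person would: the job done as asked, in the order asked, and still so for the second after the job is handed in, with the robot touching nothing.
It also fails if it takes over 45 s, if anything falls off the work surface, if the arm or the gripper's body presses on something with over 40 N, if the wrist force passes 120 N, or if a joint passes its speed limit or range.

## Working session

There is one attempt and no reset: what is moved stays moved. The work goes in short steps, Python scripts to look and compute and a tool call to move; the robot and the scene stay as the last step left them, time stands still between calls to the robot, and variables do not carry over. Pictures are saved under pics/ and viewed, at most 10 in all, crops included, and the job is handed in when it is done.

Besides the shell and the picture viewer there is one more tool, called after "Call:" as name(argument=value, ...), one argument or row to a line, values as JSON. jog_arm: Moves the arm, as the interface text tells. Its arguments: {"type":"object","properties":{"rows":{"type":"string"}},"required":["rows"]}

```bash
mkdir -p pics; python3 - <<'E'
from plant import bot, viewer
import cv2,numpy as np
s=bot.state(); print(s['time'],s['position'],s['tcp_rot'],s['wrist_force'],s['width'])
for n in ("top","side"):
    p=viewer.camera_params(n); im,d=viewer.grab_frame(n)
    cv2.imwrite(f"pics/{n}0.png",im[:,:,::-1]); np.savez(f"{n}0.npz",im=im,d=d,K=p["camera_matrix"],T=p["cam_to_world"])
    print(n,p["camera_matrix"].tolist(),np.round(p["cam_to_world"],3).tolist())
E
```

```text
0.0 [0.21275882 0.61358016 0.30270978] [[-9.44834026e-01  3.27548454e-01 -8.20671896e-04]
 [ 3.27549480e-01  9.44830833e-01 -2.45666857e-03]
 [-2.92818808e-05 -2.58995471e-03 -9.99996646e-01]] [ 0.23280353  0.23390402 -0.67479941] 0.08552327264913756
top [[594.5528559997707, 0.0, 317.7853406411109], [0.0, 594.5528559997707, 235.4822226703204], [0.0, 0.0, 1.0]] [[-0.016, -0.996, 0.082, 0.434], [-1.0, 0.017, 0.016, 0.048], [-0.017, -0.082, -0.996, 1.65], [0.0, 0.0, 0.0, 1.0]]
side [[484.00268891347497, 0.0, 316.15724850265525], [0.0, 484.00268891347497, 240.22850011535078], [0.0, 0.0, 1.0]] [[0.991, -0.093, 0.098, 0.437], [-0.134, -0.569, 0.811, -0.811], [-0.02, -0.817, -0.576, 0.706], [0.0, 0.0, 0.0, 1.0]]
```

View pics/top0.png

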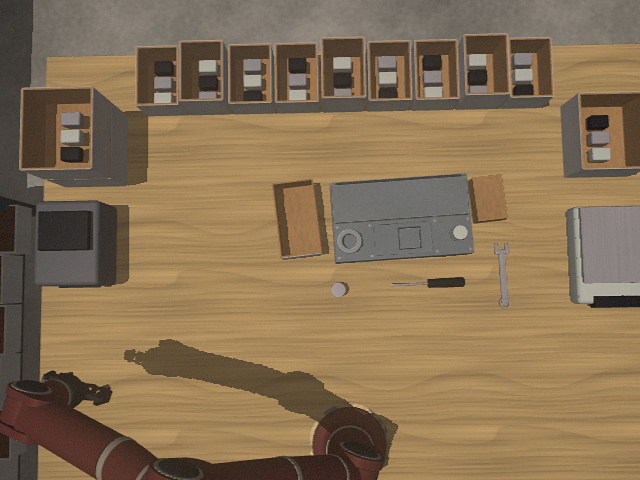

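View pics/side0.png

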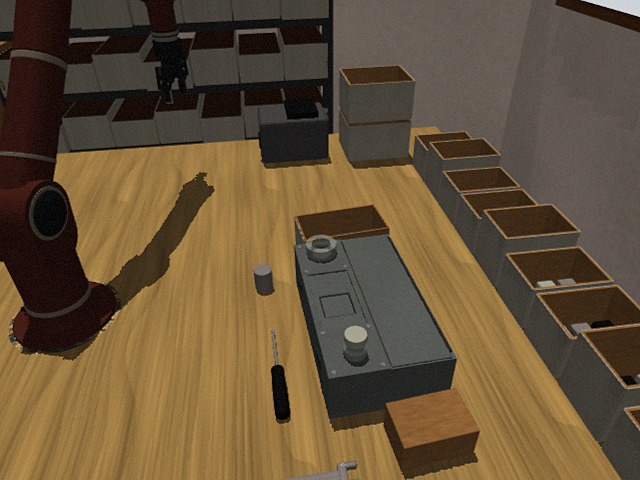

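The top view shows the locker with corners at about (331,184), (467,175), (472,252) and (335,263). A square outline near (410,238) may be the pad. The tape roll is at (348,240), the jar at (460,232) and the roller at (339,289). The side view agrees. Next I'll measure the locker pose.

```bash
cat > h.py <<'E'
import numpy as np,cv2
def load(n):
    z=np.load(n); return z['im'],z['d'],z['K'],z['T']
def cloud(d,K,T):
    v,u=np.mgrid[:480,:640]; r=np.stack([(u-K[0,2])/K[0,0],(v-K[1,2])/K[1,1],np.ones_like(d)],-1)*d[...,None]
    return r@T[:3,:3].T+T[:3,3]
def ray(uv,z,K,T):
    uv=np.atleast_2d(uv).astype(float); r=np.c_[(uv-K[[0,1],[2,2]])/K[0,0],np.ones(len(uv))]@T[:3,:3].T
    return T[:3,3]+r*((z-T[2,3])/r[:,2])[:,None]
E
python3 - <<'E'
from h import *
for n,ref in (("top",(400,200)),("side",(385,290))):
    im,d,K,T=load(n+"0.npz"); P=cloud(d,K,T)
    hsv=cv2.cvtColor(im,cv2.COLOR_RGB2HSV)
    z=P[...,2]; print(n,"z at hatch",z[ref[1],ref[0]], "sat",hsv[ref[1],ref[0]])
    m=((z>.085)&(z<.115)&(hsv[...,1]<90)).astype(np.uint8)
    m=cv2.morphologyEx(m,cv2.MORPH_CLOSE,np.ones((5,5)))
    k,l,st,_=cv2.connectedComponentsWithStats(m); m=(l==l[ref[1],ref[0]]).astype(np.uint8)
    c=max(cv2.findContours(m,0,2)[0],key=cv2.contourArea)[:,0]
    W=ray(c,.103,K,T)[:,:2]; r=cv2.minAreaRect((W*1000).astype(np.float32)); print(r, cv2.boxPoints(r).round().tolist())
im,*_=load("top0.npz")
a=cv2.resize(im[165:275,320:485],None,fx=4.8,fy=4.8,interpolation=cv2.INTER_CUBIC)
cv2.imwrite("pics/crop1.png",cv2.convertScaleAbs(a,alpha=1.5)[:,:,::-1])
E
```

```text
top z at hatch 0.09957740325495346 sat [ 20   7 115]
((605.6085815429688, -145.1828155517578), (210.3773193359375, 360.098388671875), 3.024632692337036) [[491.0, 29.0], [510.0, -331.0], [720.0, -319.0], [701.0, 40.0]]
side z at hatch 0.10309717362509707 sat [45  6 86]
((602.7332153320312, -153.39944458007812), (211.58404541015625, 375.9380187988281), 2.895350933074951) [[488.0, 29.0], [507.0, -346.0], [718.0, -336.0], [699.0, 40.0]]
```

View pics/crop1.png

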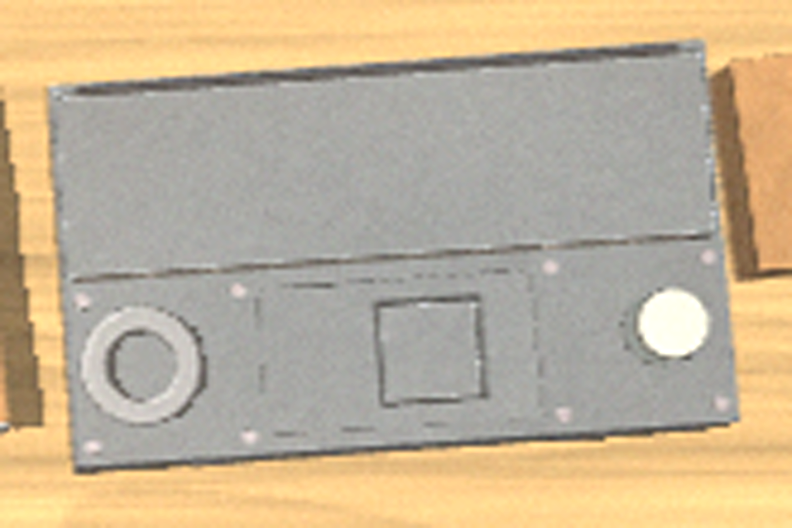

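The crop shows the window as faint lines from about x=262 to x=538, with the square opening centred near (432,350), which is full-image pixel (410,238). Now the pad position in the world frame and the leg vectors in tool axes.

```bash
cat >> h.py <<'E'
C=np.array([.6055,-.1455]); yaw=np.radians(3.0); ex=np.array([np.cos(yaw),np.sin(yaw)]); ey=np.array([-ex[1],ex[0]])
def plan(s,goal):   # goal: world TCP position -> shift in cm along present tool axes
    return (s['tcp_rot'].T@(np.array(goal)-s['position'])*100).round(2)
E
python3 - <<'E'
from h import *
from plant import bot
im,d,K,T=load("top0.npz")
g=cv2.cvtColor(im,cv2.COLOR_RGB2GRAY)
q=np.array([[378,304],[478,295],[486,395],[383,404]])/4.8+[320-.4,165-.4]
W=ray(q,.1,K,T)[:,:2]; print((W-C)@np.c_[ex,ey]*1000); c=W.mean(0); print("top pad",c,"local",(c-C)@ex,(c-C)@ey)
im,d,K,T=load("side0.npz"); q=np.array([[319,297],[345,294],[356,316],[327,319]])
W=ray(q,.1,K,T)[:,:2]; print((W-C)@np.c_[ex,ey]*1000); print("side pad",W.mean(0))
s=bot.state(); R=s['tcp_rot']; print(plan(s,[.45,.30,.30]))
w=np.linspace(0,1,2)
s2=dict(position=np.array([.45,.30,.30]),tcp_rot=R); print(plan(s2,[.53,.0,.30]))
E
```

```text
[[-27.22201967   8.75265055]
 [-26.08936713 -45.79212324]
 [-80.71181463 -45.65383403]
 [-81.74745876  10.35245785]]
top pad [ 0.55257777 -0.16638357] local -0.05394266504665795 -0.0180852122161138
[[-84.28917541   9.56512362]
 [-35.02415792   7.66696387]
 [-29.61583038 -53.26920101]
 [-81.48039464 -50.04012927]]
side pad [ 0.54910279 -0.1700045 ]
[-32.69 -21.86   0.34]
[-17.39 -25.72   0.06]
```

Call:
jog_arm(
  rows="-4.7 -3.1 0 0 0 0 0; -4.7 -3.1 0 0 0 0 0; -4.7 -3.1 0 0 0 0 0; -4.7 -3.1 0 0 0 0 0; -4.7 -3.1 0 0 0 0 0",
)

```text
time: 0.72
position: [0.385, 0.389, 0.3036]
tcp_rot: [[-0.945, 0.327, -0.0], [0.327, 0.945, -0.001], [0.0, -0.001, -1.0]]
wrist_force: [0.6, 0.3, -0.1]
width: 0.0001
grip_force: 0.0
```

Call:
jog_arm(
  rows="-4.7 -3.1 0 0 0 0 0; -4.7 -3.1 0 0 0 0 0; -2.5 -4.5 0 0 0 0 0; -2.5 -4.5 0 0 0 0 0; -2.5 -4.5 0 0 0 0 0",
)

```text
time: 1.35
position: [0.4793, 0.1474, 0.3036]
tcp_rot: [[-0.945, 0.328, -0.001], [0.328, 0.945, -0.0], [0.001, -0.0, -1.0]]
wrist_force: [0.7, -0.1, 0.2]
width: 0.0002
grip_force: 0.0
```

Call:
jog_arm(
  rows="-2.5 -4.5 0 0 0 0 0; -2.5 -4.5 0 0 0 0 0; -2.5 -4.5 0 0 0 0 0; 0 0 0 0 0 -10 0; 0 0 0 0 0 -10 0",
)

```text
time: 1.98
position: [0.5057, -0.0039, 0.3035]
tcp_rot: [[-1.0, -0.019, -0.001], [-0.019, 1.0, -0.0], [0.001, -0.0, -1.0]]
wrist_force: [0.5, 0.6, 0.5]
width: 0.0001
grip_force: 0.0
```

```bash
cat > st.py <<'E'
from h import *
from plant import bot
s=bot.state(); np.set_printoptions(suppress=True,precision=4)
print(s['time'],s['position'],s['tcp_rot'].tolist(),s['wrist_force'],s['width'],s['joint_positions'])
w=lambda ly,z:[*(C-.055*ex+ly*ey),z]
print("pad@.25",plan(s,w(-.018,.25)),"panel@.19",plan(s,w(.036,.19)),"pad@.19",plan(s,w(-.018,.19)))
print("yaw of y", np.degrees(np.arctan2(s['tcp_rot'][1,1],s['tcp_rot'][0,1])))
E
python3 st.py
```

```text
1.975 [ 0.5057 -0.0039  0.3035] [[-0.9998202182798616, -0.018922202993879433, -0.001217108322295021], [-0.018921958753073766, 0.9998209412615187, -0.00021187703393194812], [0.0012208995686600423, -0.0001888088688418398, -0.9999992368774359]] [0.5357 0.6048 0.4898] 8.672913835786076e-05 [-0.0219  0.3929 -0.0192  1.8338  0.0095  0.9161  1.5443]
pad@.25 [ -4.28 -16.33   5.34] panel@.19 [ -4.11 -10.93  11.34] pad@.19 [ -4.29 -16.33  11.34]
yaw of y 91.08422709774072
```

Call:
jog_arm(
  rows="-1.4 -3.6 2 0 0 -2 0; -1.4 -3.6 2 0 0 0 0; -1 -3.6 3 0 0 0 0; 0 0 4 0 0 0 0; 0 0 0 0 0 0 0",
)

```text
time: 2.6
position: [0.5458, -0.1093, 0.1909]
tcp_rot: [[-0.999, -0.05, -0.008], [-0.05, 0.999, 0.002], [0.008, 0.002, -1.0]]
wrist_force: [0.1, 0.1, 0.7]
width: 0.0
grip_force: 0.0
```

```bash
python3 st.py; python3 - <<'E'
from plant import viewer
import cv2
for n in("side","wrist"):
    im,d=viewer.grab_frame(n); cv2.imwrite(f"pics/{n}1.png",im[:,:,::-1])
a=cv2.imread("pics/side1.png")[180:420,200:520]; b=cv2.imread("pics/wrist1.png")
cv2.imwrite("pics/both1.png",cv2.hconcat([cv2.resize(a,(400,300)),cv2.resize(b,(400,300))]))
E
```

```text
2.6 [ 0.5458 -0.1093  0.1909] [[-0.9987350967419737, -0.049558719068135276, -0.008493521067613908], [-0.049573780321368784, 0.9987692273600454, 0.001571872535111778], [0.008405167484888601, 0.001990940215981752, -0.9999626939624334]] [0.1261 0.0827 0.7173] 2.867533997318479e-05 [ 0.167   0.6107 -0.0132  1.8202  0.0112  0.7194  1.7681]
pad@.25 [-0.23 -5.72 -5.93] panel@.19 [-0.27 -0.33  0.08] pad@.19 [-0.29 -5.73  0.07]
yaw of y 92.84067469758799
```

View pics/both1.png

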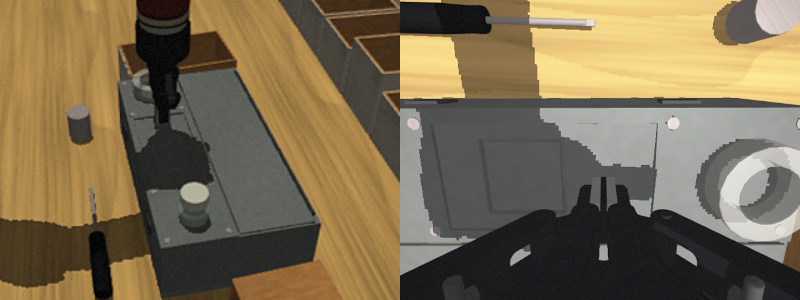

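The side half shows the shut fingers above the panel between the roll and the pad. The wrist half shows a single square seam, at about x 485–570, with the window edges at about x 430–655. Next I'll lightly touch the plain panel beside the seam.

Call:
jog_arm(
  rows="-0.25 -0.3 0.7 0 0 0 0; 0 0 0.6 0 0 0 0; 0 0 0.1 0 0 0 0; 0 0 0.1 0 0 0 0; 0 0 0 0 0 0 0",
)

```text
time: 3.32
position: [0.5508, -0.1122, 0.179]
tcp_rot: [[-0.999, -0.05, 0.0], [-0.05, 0.999, -0.0], [-0.0, -0.0, -1.0]]
wrist_force: [0.2, 0.4, -0.1]
width: 0.0002
grip_force: 0.0
```

Call:
jog_arm(
  rows="0 0 0.3 0 0 0 0; 0 0 0.1 0 0 0 0; 0 0 0.1 0 0 0 0; 0 0 0 0 0 0 0",
)

```text
time: 3.82
position: [0.5507, -0.1123, 0.1738]
tcp_rot: [[-0.999, -0.05, -0.0], [-0.05, 0.999, -0.0], [0.0, -0.0, -1.0]]
wrist_force: [0.6, -0.0, 0.0]
width: 0.0
grip_force: 0.0
```

Call:
jog_arm(
  rows="0 0 0.05 0 0 0 0; 0 0 0 0 0 0 0",
)

```text
time: 4.08
position: [0.5507, -0.1123, 0.1734]
tcp_rot: [[-0.999, -0.05, -0.0], [-0.05, 0.999, -0.0], [0.0, -0.0, -1.0]]
wrist_force: [0.1, -0.6, -0.4]
width: -0.0002
grip_force: 0.0
```

Call:
jog_arm(
  rows="0 0 0.05 0 0 0 0; 0 0 0 0 0 0 0",
)

```text
time: 4.32
position: [0.5507, -0.1123, 0.1729]
tcp_rot: [[-0.999, -0.05, -0.0], [-0.05, 0.999, -0.0], [0.0, -0.0, -1.0]]
wrist_force: [-0.3, 0.5, -0.1]
width: -0.0
grip_force: 0.0
```

Call:
jog_arm(
  rows="0 0 0.05 0 0 0 0; 0 0 0 0 0 0 0",
)

```text
time: 4.58
position: [0.5507, -0.1123, 0.1728]
tcp_rot: [[-0.999, -0.05, 0.0], [-0.05, 0.999, -0.0], [-0.0, -0.0, -1.0]]
wrist_force: [-1.2, 0.0, 4.3]
width: 0.0003
grip_force: 1.7
```

Call:
jog_arm(
  rows="0 0 0.05 0 0 0 0; 0 0 0 0 0 0 0",
)

```text
time: 4.82
position: [0.5508, -0.1123, 0.1727]
tcp_rot: [[-0.999, -0.05, 0.0], [-0.05, 0.999, -0.0], [-0.0, -0.0, -1.0]]
wrist_force: [-1.6, 1.1, 6.0]
width: -0.0001
grip_force: 3.3
```

The panel is rigid, with contact at TCP z ≈ 0.1729. I'll lift a little and feel at the seam square, 54 mm along.

Call:
jog_arm(
  rows="0 0 -0.6 0 0 0 0; 0.1 -2.7 0 0 0 0 0; 0.1 -2.7 0 0 0 0 0; 0 0 0.5 0 0 0 0; 0 0 0 0 0 0 0",
)

```text
time: 5.45
position: [0.5512, -0.1651, 0.1722]
tcp_rot: [[-0.999, -0.051, -0.001], [-0.051, 0.999, 0.002], [0.001, 0.002, -1.0]]
wrist_force: [0.3, -0.1, 0.1]
width: 0.0
grip_force: 0.0
```

Call:
jog_arm(
  rows="0 0 0.1 0 0 0 0; 0 0 0 0 0 0 0",
)

```text
time: 5.7
position: [0.5516, -0.1652, 0.1719]
tcp_rot: [[-0.999, -0.052, -0.0], [-0.052, 0.999, 0.001], [0.0, 0.001, -1.0]]
wrist_force: [-0.1, -0.1, -1.0]
width: -0.0001
grip_force: 0.0
```

Call:
jog_arm(
  rows="0 0 0.1 0 0 0 0; 0 0 0 0 0 0 0",
)

```text
time: 5.95
position: [0.5515, -0.1661, 0.1709]
tcp_rot: [[-0.999, -0.05, -0.0], [-0.05, 0.999, 0.0], [0.0, 0.0, -1.0]]
wrist_force: [0.4, -0.4, 0.3]
width: -0.0002
grip_force: 0.0
```

Call:
jog_arm(
  rows="0 0 0.1 0 0 0 0; 0 0 0 0 0 0 0",
)

```text
time: 6.2
position: [0.5515, -0.1663, 0.1701]
tcp_rot: [[-0.999, -0.05, 0.0], [-0.05, 0.999, 0.0], [-0.0, 0.0, -1.0]]
wrist_force: [-0.1, 0.2, 1.9]
width: 0.0
grip_force: 1.0
```

The fingertips went below panel level and met a surface about 2 mm down that is starting to give, so this is the pad. I'll press it home.

Call:
jog_arm(
  rows="0 0 0.1 0 0 0 0; 0 0 0.1 0 0 0 0; 0 0 0.1 0 0 0 0; 0 0 0 0 0 0 0",
)

```text
time: 6.7
position: [0.5516, -0.1662, 0.1668]
tcp_rot: [[-0.999, -0.05, 0.0], [-0.05, 0.999, 0.0], [-0.0, 0.0, -1.0]]
wrist_force: [-0.4, 0.4, 1.7]
width: 0.0001
grip_force: 0.9
```

Call:
jog_arm(
  rows="0 0 0.1 0 0 0 0; 0 0 0.1 0 0 0 0; 0 0 0 0 0 0 0",
)

```text
time: 7.08
position: [0.5515, -0.1662, 0.1657]
tcp_rot: [[-0.999, -0.05, 0.0], [-0.05, 0.999, -0.0], [-0.0, -0.0, -1.0]]
wrist_force: [-1.2, 0.4, 6.9]
width: 0.0002
grip_force: 3.7
```

Call:
jog_arm(
  rows="0 0 0.1 0 0 0 0; 0 0 0.1 0 0 0 0; 0 0 0 0 0 0 0",
)

```text
time: 7.45
position: [0.5515, -0.1663, 0.1656]
tcp_rot: [[-0.999, -0.05, 0.001], [-0.05, 0.999, -0.0], [-0.001, -0.0, -1.0]]
wrist_force: [-6.3, 2.1, 18.0]
width: 0.0002
grip_force: 8.9
```

The pad is firmly at its stop, 7.3 mm below the panel. I'll go straight up and then back towards the robot.

Call:
jog_arm(
  rows="0 0 -0.5 0 0 0 0; 0 0 -1.5 0 0 0 0; 0 0 -3 0 0 0 0; 0 0 -4 0 0 0 0; 0 0 -4 0 0 0 0",
)

```text
time: 8.07
position: [0.5513, -0.1665, 0.2942]
tcp_rot: [[-0.999, -0.05, -0.0], [-0.05, 0.999, -0.0], [0.0, -0.0, -1.0]]
wrist_force: [0.8, -0.7, -0.4]
width: 0.0001
grip_force: 0.0
```

Call:
jog_arm(
  rows="1 4 -1 0 0 0 0; 1 4 0 0 0 0 0; 1 4 0 0 0 0 0; 0 4 0 0 0 0 0; 0 0 0 0 0 0 0",
)

```text
time: 8.7
position: [0.5132, -0.0039, 0.3033]
tcp_rot: [[-0.998, -0.058, 0.0], [-0.058, 0.998, 0.002], [-0.0, 0.002, -1.0]]
wrist_force: [0.1, -0.2, 0.7]
width: -0.0001
grip_force: 0.0
```

```bash
python3 - <<'E'
from h import *
from plant import viewer,bot
p=viewer.camera_params("side"); im,d=viewer.grab_frame("side"); P=cloud(d,p["camera_matrix"],p["cam_to_world"])
L=(P[...,:2]-C)@np.c_[ex,ey]
m=(abs(L[...,1]+.1)<.06)&(L[...,0]>-.01)&(L[...,0]<.1)&(P[...,2]>.09)&(P[...,2]<.2)
x,z=L[...,0][m],P[...,2][m]
for a in np.arange(-.01,.1,.02):
    k=(x>=a)&(x<a+.02); print(round(a,3),k.sum(),np.median(z[k]) if k.any() else None)
cv2.imwrite("pics/side2.png",im[:,:,::-1]); print(bot.state()['wrist_force'],bot.state()['position'])
E
```

```text
-0.01 232 0.10547255071136646
0.01 506 0.14170163836206534
0.03 477 0.13194589951121138
0.05 464 0.12244886026475887
0.07 452 0.11299606323340244
0.09 236 0.10591584316024111
[-0.63277532 -0.28230761  0.31250553] [ 0.51342827 -0.00664988  0.30324012]
```

View pics/side2.png

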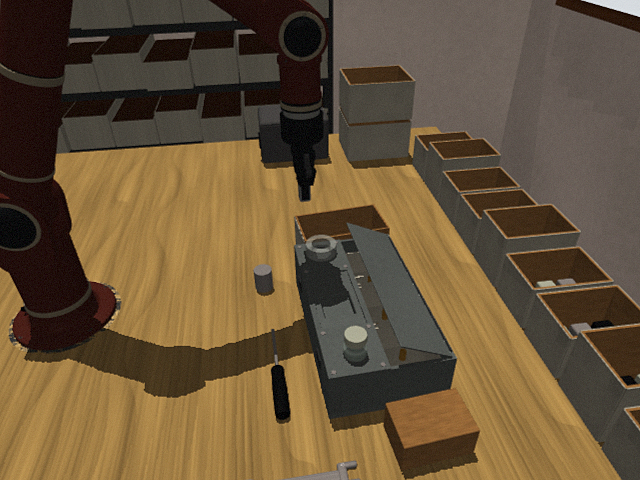

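The side view shows the hatch raised along its whole length (free edge from about (350,225) to (410,355)). Its measured slope of 0.48 means about 0.45 rad. The roll, jar, roller and screwdriver are where they were, and the hand is clear.

```bash
python3 -c "
from plant import bot
print(bot.sign_off())"
```

```text
the job is handed in; nothing more can be done
None
```

I found the catch pad 18 mm right of the panel's middle by sight and light touch and pressed it fully home; the hatch stands ajar at about 0.45 rad, nothing loose appears to have moved, the hand is clear, and the job was handed in at about 9 s.

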